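Jack up the front of the bench dust extractor and hold it

TASK

First push the extractor's open door shut until it seats on its catch. Then set the lever jack flat on the table with its saddle centred under the lift pad that the raised arrow on the front sill points to, press the jack's handle all the way down so that the jack raises the front of the extractor, and finish while holding the handle fully down, so that a colleague can slip shims under the front feet. Lift only with the jack, never by pushing on the extractor itself, and leave the two tins and the lump of wax where they are.

Things in the scene. Friction and masses are not known exactly. Their poses are not given: they have to be found in the camera images.
- extractor: Dust extractor: grey steel box 240 wide, 165 deep, 212 high, round spigot 30 high on top 110 behind the front. Origin on the table at mid front face; x to the rear, y along the front to the left seen from the robot, z up. Stand fixed; the box tilts about a rear pivot (185 behind the front, 75 high). Sill below the door: 190 wide, 62 proud, 72 to 80 high, webs 6 thick at its ends down to 45
- lift_pad (a point): Lowest point, in the middle, of the domed round steel lift pad (28 diameter, 6 deep) under the sill: in the extractor's frame 38 in front of the front face, 30 to the right of the middle, 66 high while the front is down; the jack's full stroke raises it by about 20. Lifting it takes 9 to 16 N. A raised arrow on the sill's top points out over it. Axes as those of the box
- door (a joint): Angle of the extractor's door, rad: 0 shut, grows as it opens towards the robot. It stays where it is left, except for the last 0.085 rad: there a sprung roller catch resists (up to about 10 N at door_face) until about 0.03 rad, below which it draws the door shut and holds it
- door_hinge (a point): On the door's upright hinge axis, which is on the right as seen from the robot, at mid-height of the door (146 high). The door reaches 205 from it, is 12 thick about the hinge plane and 117 high (87 to 204 above the table). Turns with the door: y along the door to its free edge, x from its outer to its inner side
- door_face (a point): Point on the outer face of the door, good to push on: 130 from the hinge axis, 190 above the table (14 below the door's top edge). Axes as door_hinge. An upright wire pull (22 proud, 52 long) stands on the same face 183 from the hinge
- jack: Loose lever jack, 0.8 kg: steel base plate 215 x 84 x 12, fulcrum of two upright cheeks (together 38 wide in y, 40 long in x, top at 84): grasp across these. Origin under the fulcrum on the base's underside; x points to the toe end with the saddle (base reaches 100 that way, 115 the other), z up. x is to point into the extractor's front
- saddle (a point): Middle of the top of the jack's round flat saddle (36 diameter), 65 ahead of the jack's origin in x, 58 above the table when down; it rises 29 with the full stroke of the handle
- jack_handle (a joint): Angle of the jack's handle, rad: 0 up (rest), 0.45 pressed fully down. A light spring returns it, and the jack does not lock: load and spring push it up again when let go
- handle_grip (a point): On the axis of the jack's round rubber handle sleeve (22 diameter, from 70 to 140 from the pivot), 120 from the pivot. Pivot 55 above the jack's origin; the handle points to -x of the jack, rising 0.40 rad at rest, 0.05 rad below level when fully down. 8 to 14 N down on this point lifts the extractor
- polish_tin: Round polish tin, 70 diameter, 24 high, a bystander. Origin under its centre
- tack_tin: Round tack tin, 56 diameter, 20 high, a bystander. Origin under its centre
- wax: Lump of wax, 50 x 50 x 35, a bystander. Origin under its centre
Not all that is in view belongs to the job. Leave any pink look-alike of the jack alone.

How it is judged:
By the outcome, as a careful person would: the job done as asked, in the order asked, and still so for the second after the job is handed in, while the arm keeps its last pose, push and grip.
It also fails if it takes over 64 s, if anything falls off the work surface, if the arm or the gripper's body presses on something with over 40 N, if the wrist force passes 120 N, or if a joint passes its speed limit or range.

ROBOT

A 6-joint arm with a two-finger parallel gripper is mounted at the origin on a cart in front of the work surface, level with it; the furniture and walls round the work are solid. World frame = base frame: x ahead of the robot, y to its left, z up, the work surface at z = 0. Lengths are in m, angles in rad, forces in N, time in s.
With the tool pointing down it reaches from about 0.25 to 0.775 m from the base axis. Payload 4 kg.
Tool frame: the origin (TCP) lies midway between the tips of the shut fingers; the grasp point (between the pads) lies 19 mm behind it (robot.hold_point_z is the distance from the TCP to the grasp point, in m); z points along the fingers, y is the line along which they close (so a half turn about z gives the same grasp; the last joint's range is limited). The gripper opens to 94 mm and grips with 3 to 60 N. Pads are 16 mm wide; open, the fingers measure 119 mm over their backs; the gripper's body (75 mm by 177 mm) begins 78 mm behind the grasp point.
Start: joints at [1.235, 0.087, 1.371, -0, 1.684, -0.103], TCP at [0.127, 0.535, 0.176] pointing down, gripper open.
Joint ranges: [-3.1, 3.1], [-0.76, 2.03], [0.27, 2.55], [-1.08, 4.22], [0.17, 2.65], [-2.57, 2.57]. Speed limits (rad/s): [2.79, 2.79, 3.14, 3.14, 3.14, 3.14].

INTERFACE

Orientations are given as [roll, pitch, yaw] about the fixed x, y, z axes, in that order (R = Rz(yaw) Ry(pitch) Rx(roll)).
In Python, from bench import readout, imaging, robot gives the robot as it stands.
- The arm moves only by the tool carry_out, never from a script. Its argument "motion" is text: rows parted by semicolons, each of 7 numbers parted by spaces: the shift along the tool's x, y, z each as a share of 200 mm, from -1 to 1, then the turn, a rotation vector about the tool's x, y, z each as a share of 120 degrees, from -1 to 1, then the opening, from 0 (shut) to 1 (fully open). A call has 1 to 12 rows; each row shifts and turns the commanded pose from where the row before left it, along the tool's axes as they then stand; what a row does not reach is not made up. A row lasts 1/8 s, in which the tool goes at most 62.5 mm and 10.7 degrees, less where a joint would pass 70% of its speed; a pose out of reach is approached as far as the arm can. A call with a number of a shift or a turn outside -1 to 1 is refused whole. A call with a gripper value outside its range is refused whole. The fingers move at their own pace and stop on an object; the grip force is fixed at half the most. Time passes only in rows, so rows that do not move let the fingers close. It gives the time, the measured TCP pose, the force, the opening and the grip force at its end, in the units of the state.
- readout.get_obs(): the state, without advancing time (a new reading comes with each control period).
- imaging.snapshot(name): name is "scene" or "side" or "wrist"; returns a dict with "pixels" (384x512x3 uint8, red, green, blue), "fx", "fy", "cx", "cy" (pixels), "R" (3x3) and "t" (3): a world point X has camera coordinates R X + t. Camera axes: x right, y down, z forward; pixel columns grow to the right and rows downward; lengths in m; the calibration is good to about 2 mm. The wrist camera is an equidistant fisheye: a pixel r from the principal point sees the ray r / f radians off the axis. A picture is of the moment at which its call begins. There is no depth.
- robot.close_job(): hands the job in; it is judged then, once.
The state is a dict: "time": time; "joint_positions": joint angles; "qvel": joint speeds; "joint_torque": joint torques, N m; "tool_pos": TCP position; "ee_rot": TCP orientation; "wrist_force": force on the tool from outside, world axes, zero at the start; "wrist_torque": the same for the moment, N m; "width": finger opening in m; "finger_force": force on a finger pad.
Only numpy, scipy, OpenCV 4.12 (cv2) and the standard library are available. Lean on these libraries where they do the work, as an engineer would, in place of code of your own. Each camera call takes 0.05 s, during which the arm holds its last target. There are 200 camera calls.

## Working session

There is one attempt and no reset: what is moved stays moved. The work goes in short steps, Python scripts to look and compute and a tool call to move; the robot and the scene stay as the last step left them, time stands still between calls to the robot, and variables do not carry over. Pictures are saved under pics/ and viewed, at most 10 in all, crops included, and the job is handed in when it is done.

Besides the shell and the picture viewer there is one more tool, called after "Request:" in YAML: its name, and indented under it one key for each argument. carry_out: Moves the arm, as the interface text tells. Its arguments: {"type":"object","properties":{"motion":{"type":"string"}},"required":["motion"]}

```bash
mkdir -p pics; ls; cat > h.py <<'E'
import numpy as np, cv2, json
from bench import readout, imaging, robot
from scipy.spatial.transform import Rotation as Rn
def snap(n,f):
    s=imaging.snapshot(n); cv2.imwrite(f'pics/{f}.png',s['pixels'][...,::-1])
    np.savez(f'pics/{f}.npz',**s); return s
def load(f): return np.load(f'pics/{f}.npz')
def ray(s,u,v):
    d=np.array([(u-s['cx'])/s['fx'],(v-s['cy'])/s['fy'],1.]); R=s['R']
    return -R.T@s['t'], R.T@d
def atz(s,u,v,z):
    o,d=ray(s,u,v); return o+d*(z-o[2])/d[2]
def proj(s,X):
    c=s['R']@np.asarray(X,float)+s['t']; return np.array([s['fx']*c[0]/c[2]+s['cx'],s['fy']*c[1]/c[2]+s['cy']])
E
python3 - <<'E'
from h import *
for n in('scene','side'):
    s=snap(n,n+'0'); print(n,s['fx'],s['cx'],s['cy'],-s['R'].T@s['t'],s['R'][2])
a=cv2.imread('pics/scene0.png');cv2.imwrite('pics/a.png',cv2.resize(a,(800,600),interpolation=cv2.INTER_CUBIC))
a=cv2.imread('pics/side0.png');cv2.imwrite('pics/b.png',cv2.resize(a,(800,600),interpolation=cv2.INTER_CUBIC))
print(readout.get_obs())
E
```

```text
pics
scene 376.24358829648696 255.49585893330539 191.12943321736668 [ 0.24457304 -0.63244972  0.99775277] [ 0.2981843   0.54134275 -0.78615148]
side 477.74868903039976 248.21126272786782 192.6769779148856 [0.66052721 1.07041261 0.94832778] [-0.06142011 -0.80457883 -0.59066104]
{'time': 0.1, 'joint_positions': array([ 1.23489482e+00,  8.78937611e-02,  1.37206673e+00, -4.08743831e-05,
        1.68361661e+00, -1.03112203e-01]), 'qvel': array([ 0.00090627,  0.00024747, -0.00474217,  0.00010772, -0.00022771,
        0.0020691 ]), 'joint_torque': array([ 1.39868425e-03, -3.41253340e+01, -3.03302336e+01,  7.19038770e-02,
        3.04613833e-02, -7.60263856e-05]), 'tool_pos': array([0.12672531, 0.53463809, 0.17473283]), 'ee_rot': array([-3.13961456e+00, -1.63850647e-04,  2.90879863e+00]), 'wrist_force': array([-0.32572328, -0.64793138, -0.19219526]), 'wrist_torque': array([-0.00228561, -0.0099041 ,  0.02657666]), 'finger_force': 0.0, 'width': 0.09371468217367754}
```

View pics/a.png

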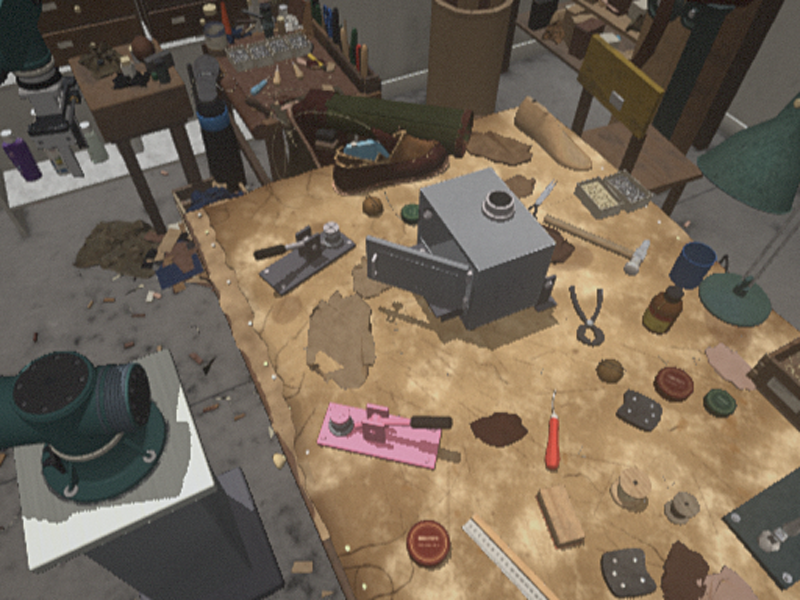

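View pics/b.png

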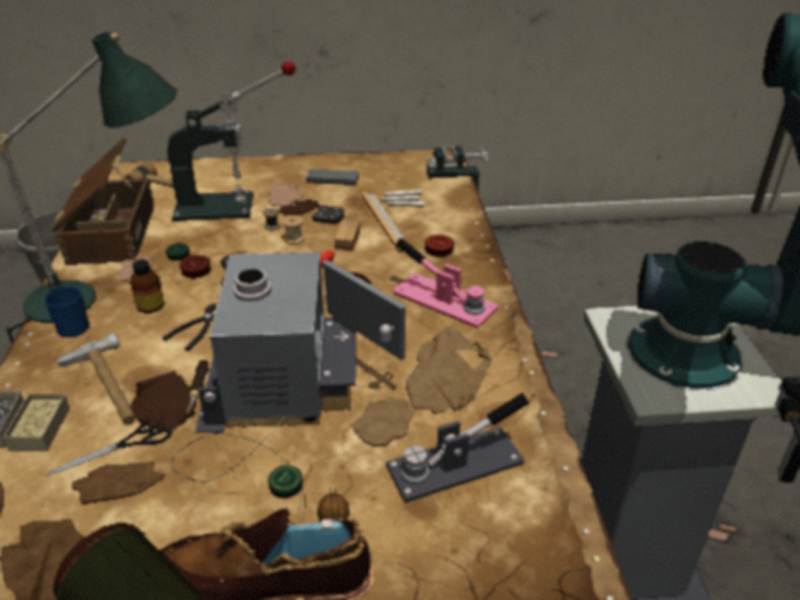

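Scene: the grey jack is at (310,262) and its pink look-alike at (380,435). The extractor is at (490,250), with its door open towards (365,240). In the side view the grey jack is at (455,460) and the extractor at (268,335). I take the grey one as the jack. I'll enlarge both views to confirm and measure.

```bash
python3 - <<'E'
from h import *
a=cv2.imread('pics/scene0.png')[100:220,160:365];cv2.imwrite('pics/c.png',cv2.resize(a,None,fx=3.9,fy=3.9,interpolation=cv2.INTER_CUBIC));print(a.shape)
a=cv2.imread('pics/side0.png')[155:325,120:345];cv2.imwrite('pics/d.png',cv2.resize(a,None,fx=3.5,fy=3.5,interpolation=cv2.INTER_CUBIC))
E
```

```text
(120, 205, 3)
```

View pics/c.png

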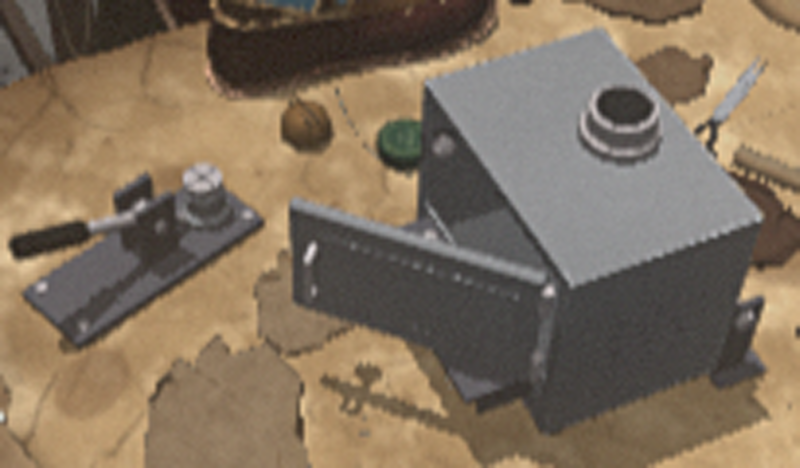

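View pics/d.png

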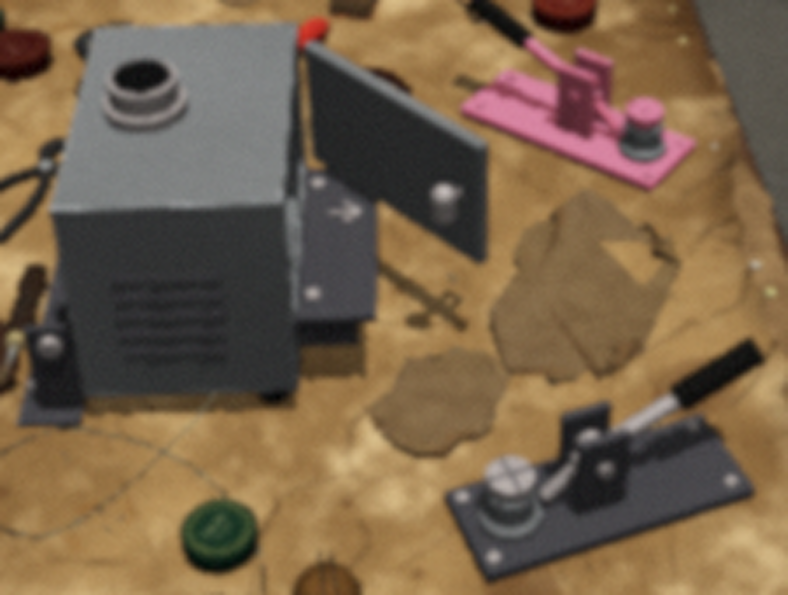

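The crops confirm the grey jack (side crop: saddle at (511,475), handle up to the right). The sill arrow is at (345,210) in the side crop, on the right-hand part of the sill, as described. Next I fit the poses.

```bash
cat > fit.py <<'E'
from h import *
from scipy.optimize import least_squares
S=load('scene0');D=load('side0')
sc=lambda u,v:(S,160+u/3.9-.4,100+v/3.9-.4)
sd=lambda u,v:(D,120+u/3.5-.4,155+v/3.5-.4)
def fit(obs,x0):
    f=lambda p:np.concatenate([proj(c,[p[0]+np.cos(p[2])*X[0]-np.sin(p[2])*X[1],p[1]+np.sin(p[2])*X[0]+np.cos(p[2])*X[1],X[2]])-[u,v] for (c,u,v),X in obs])
    r=least_squares(f,x0,loss='soft_l1'); print(np.round(r.x,4)); print(np.round(r.fun.reshape(-1,2),1).tolist()); return r.x
h=.212
print('ext');e=fit([(sc(427,80),(0,.12,h)),(sc(600,30),(.165,.12,h)),(sc(762,217),(.165,-.12,h)),(sc(570,287),(0,-.12,h)),
 (sd(97,27),(.165,-.12,h)),(sd(300,25),(0,-.12,h)),(sd(285,207),(0,.12,h)),(sd(57,210),(.165,.12,h)),(sd(375,318),(-.062,.095,.08))],[.55,.1,0])
print('jack');j=fit([(sc(203,176),(.065,0,.058)),(sd(511,473),(.065,0,.058)),(sc(23,292),(-.115,.042,.012)),(sc(80,342),(-.115,-.042,.012)),(sc(263,217),(.1,-.042,.012)),
 (sd(447,494),(.1,-.042,.012)),(sd(490,570),(.1,.042,.012)),(sd(752,486),(-.115,.042,.012))],[.4,.3,0])
T=lambda p,X:np.array([p[0]+np.cos(p[2])*X[0]-np.sin(p[2])*X[1],p[1]+np.sin(p[2])*X[0]+np.cos(p[2])*X[1],X[2]])
for n,(a,z) in {'freetop sc':(sc(293,202),.204),'free sd':(sd(487,148),.204),'hinge sc':(sc(550,283),.204),'hinge sd':(sd(307,42),.204),'arrow tip':(sd(357,211),.08),'tack':(sd(220,535),.02),'tack sc':(sc(402,140),.02),'ball':(sd(328,590),.03)}.items(): print(n,np.round(atz(*a,z),4))
print('pad',T(e,(-.038,-.03,.066)))
q=e[2]
tgt=T(e,(-.038-.065,-.03,0)); print('jack target',tgt,'yaw',q,'grip down',T(e,(-.038-.065-.12,-.03,0)))
E
python3 fit.py
```

```text
ext
[ 0.7013  0.0217 -0.0537]
[[-1.5, -0.1], [-0.1, -1.0], [0.2, 0.3], [-0.4, -0.0], [0.1, -0.1], [-0.3, -0.8], [-0.3, -0.7], [-2.3, 0.1], [0.9, -0.2]]
jack
[0.497  0.2473 0.3097]
[[-0.3, 0.3], [-0.1, 0.4], [-0.7, 0.1], [0.1, 0.8], [0.4, -0.0], [-1.2, -0.7], [-0.5, 1.8], [1.3, -0.3]]
freetop sc [0.5604 0.0725 0.204 ]
free sd [0.5573 0.0776 0.204 ]
hinge sc [ 0.6897 -0.0837  0.204 ]
hinge sd [ 0.689  -0.0799  0.204 ]
arrow tip [ 0.6559 -0.0111  0.08  ]
tack [0.7659 0.2711 0.02  ]
tack sc [0.7627 0.2629 0.02  ]
ball [0.6904 0.334  0.03  ]
pad [ 0.66172523 -0.00623652  0.066     ]
jack target [ 0.59681887 -0.00274885  0.        ] yaw -0.05368226605606331 grip down [0.47699173 0.00368993 0.        ]
```

```bash
cat >> h.py <<'E'
E_=(.7013,.0217,-.0537)
def T(p,X): return np.array([p[0]+np.cos(p[2])*X[0]-np.sin(p[2])*X[1],p[1]+np.sin(p[2])*X[0]+np.cos(p[2])*X[1],X[2]])
def go(wps,yaw0=None,p0=None):
    o=readout.get_obs(); p=o['tool_pos'] if p0 is None else np.array(p0); y=o['ee_rot'][2] if yaw0 is None else yaw0
    print('at',np.round(p,4),np.round(o['ee_rot'],4),'F',np.round(o['wrist_force'],1),'w',o['width'],'t',o['time'])
    for q,yy in wps:
        q=np.array(q); dy=(yy-y+np.pi)%(2*np.pi)-np.pi; R=Rn.from_euler('xyz',[np.pi,0,yy]).as_matrix()
        print('to',np.round(q,4),'turn z share',round(-np.degrees(dy)/120,4),'then shift share',np.round(R.T@(q-p)/.2,3),'mm',np.round((q-p)*1e3)); p,y=q,yy
E
python3 - <<'E'
from h import *
D=load('side0'); print('pink',[atz(D,120+u/3.5,155+v/3.5,.012).round(3) for u,v in((460,110),(515,75),(692,150),(650,185))])
H=T(E_,(-.007,-.1025,0)); y=E_[2]+np.pi
def P(th,r=.13,off=.014,z=.17):
    a=E_[2]+th; d=np.array([-np.sin(a),np.cos(a)]); n=np.array([-np.cos(a),-np.sin(a)])
    q=H[:2]+r*d+n*off; return [*q,z]
print(H)
go([((.127,.535,.30),y),([*P(.75,off=.06)[:2],.30],y),(P(.75,off=.06),y)]+[(P(t,off=.014+.004*(t>.3)),y) for t in(.75,.6,.45,.3,.15,.08,0,-.02)])
E
```

```text
pink [array([ 0.549, -0.24 ,  0.012]), array([ 0.49 , -0.294,  0.012]), array([ 0.34 , -0.155,  0.012]), array([ 0.388, -0.107,  0.012])]
[ 0.68880849 -0.08027653  0.        ]
at [0.1267 0.5346 0.1747] [-3.1396e+00 -2.0000e-04  2.9088e+00] F [-0.3 -0.6 -0.2] w 0.09371468217367754 t 0.1
to [0.127 0.535 0.3  ] turn z share -0.0855 then shift share [-0.001  0.002 -0.626] mm [  0.   0. 125.]
to [ 0.5594 -0.019   0.3   ] turn z share -0.0 then shift share [-2.308 -2.65  -0.   ] mm [ 432. -554.    0.]
to [ 0.5594 -0.019   0.17  ] turn z share -0.0 then shift share [ 0.   -0.    0.65] mm [   0.    0. -130.]
to [0.5916 0.0079 0.17  ] turn z share -0.0 then shift share [-0.154  0.143  0.   ] mm [32. 27.  0.]
to [0.6059 0.0215 0.17  ] turn z share -0.0 then shift share [-0.068  0.071  0.   ] mm [14. 14.  0.]
to [0.622  0.0327 0.17  ] turn z share -0.0 then shift share [-0.078  0.06   0.   ] mm [16. 11.  0.]
to [0.6435 0.0424 0.17  ] turn z share -0.0 then shift share [-0.105  0.054  0.   ] mm [22. 10.  0.]
to [0.6624 0.0478 0.17  ] turn z share -0.0 then shift share [-0.093  0.032  0.   ] mm [19.  5.  0.]
to [0.6714 0.0493 0.17  ] turn z share -0.0 then shift share [-0.045  0.01   0.   ] mm [9. 2. 0.]
to [0.6818 0.0503 0.17  ] turn z share -0.0 then shift share [-0.052  0.008  0.   ] mm [10.  1.  0.]
to [0.6844 0.0504 0.17  ] turn z share -0.0 then shift share [-0.013  0.001  0.   ] mm [3. 0. 0.]
```

Request:
carry_out:
  motion: "0 0 -0.2085 0 0 -0.0855 0;0 0 -0.2085 0 0 0 0;0 0 -0.2085 0 0 0 0;-0.165 -0.19 0 0 0 0 0;-0.165 -0.19 0 0 0 0 0;-0.165 -0.19 0 0 0 0 0;-0.165 -0.19 0 0 0 0 0;-0.165 -0.19 0 0 0 0 0;-0.165 -0.19 0 0 0 0 0;-0.165 -0.19 0 0 0 0 0;-0.165 -0.19 0 0 0 0 0;-0.165 -0.19 0 0 0 0 0"

```text
time: 1.6
tool_pos: [0.4057, 0.1763, 0.3005]
ee_rot: [3.141, -0.0, 3.088]
wrist_force: [0.3, 0.3, -1.0]
width: 0.0002
finger_force: 0.0
```

Request:
carry_out:
  motion: "-0.165 -0.19 0 0 0 0 0;-0.165 -0.19 0 0 0 0 0;-0.165 -0.19 0 0 0 0 0;-0.165 -0.18 0 0 0 0 0;-0.165 -0.18 0 0 0 0 0;0 0 0.1 0 0 0 0;0 0 0.2 0 0 0 0;0 0 0.2 0 0 0 0;0 0 0.15 0 0 0 0;0 0 0 0 0 0 0"

```text
time: 2.85
tool_pos: [0.5576, -0.0166, 0.1671]
ee_rot: [3.141, -0.008, 3.088]
wrist_force: [-0.2, 0.2, -0.1]
width: 0.0003
finger_force: 0.0
```

Request:
carry_out:
  motion: "-0.08 0.07 0 0 0 0 0;-0.08 0.06 0 0 0 0 0;-0.07 0.07 0 0 0 0 0;-0.078 0.06 0 0 0 0 0;-0.053 0.027 0 0 0 0 0;-0.053 0.027 0 0 0 0 0;-0.047 0.016 0 0 0 0 0;-0.047 0.016 0 0 0 0 0;0 0 0 0 0 0 0"

```text
time: 3.98
tool_pos: [0.6656, 0.047, 0.1703]
ee_rot: [3.141, -0.0, 3.088]
wrist_force: [0.1, -0.3, -0.3]
width: 0.0005
finger_force: 0.0
```

Request:
carry_out:
  motion: "-0.025 0.005 0 0 0 0 0;-0.025 0.005 0 0 0 0 0;-0.02 0.003 0 0 0 0 0;-0.02 0 0 0 0 0 0;0 0 0 0 0 0 0"

```text
time: 4.6
tool_pos: [0.6815, 0.048, 0.1705]
ee_rot: [-3.141, -0.004, 3.087]
wrist_force: [-5.9, -1.6, 0.3]
width: 0.0002
finger_force: 2.6
```

```bash
python3 - <<'E'
from h import *
go([])
snap('scene','s1');snap('side','d1')
a=cv2.imread('pics/scene0.png')
a=cv2.imread('pics/s1.png')[90:220,250:380];b=cv2.imread('pics/d1.png')[140:270,130:260]
cv2.imwrite('pics/e.png',cv2.resize(np.hstack([a,b]),None,fx=3,fy=3,interpolation=cv2.INTER_CUBIC))
E
```

```text
at [0.6815 0.048  0.1705] [-3.1409 -0.0041  3.0874] F [-5.9 -1.6  0.3] w 0.0001784035015105804 t 4.6
```

View pics/e.png

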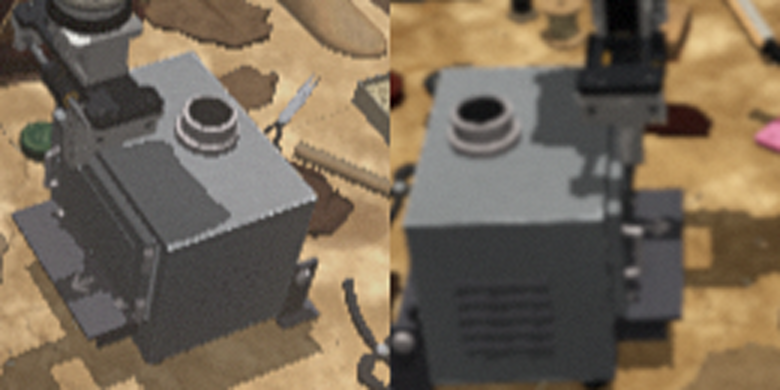

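The door is nearly shut, and the catch resists with about 6 N. I'll push a little further.

Request:
carry_out:
  motion: "-0.01 0 0 0 0 0 0;-0.01 0 0 0 0 0 0;-0.01 0 0 0 0 0 0;0 0 0 0 0 0 0;0 0 0 0 0 0 0"

```text
time: 5.32
tool_pos: [0.6816, 0.048, 0.1705]
ee_rot: [-3.14, -0.017, 3.088]
wrist_force: [-18.9, -1.0, 5.4]
width: 0.0003
finger_force: 9.4
```

```bash
python3 - <<'E'
from h import *
y=E_[2]+np.pi; J=(.497,.2473,.3097)
go([((.60,.052,.17),y),((.60,.052,.26),y),((J[0],J[1],.26),J[2]+np.pi),((J[0],J[1],.047),J[2]+np.pi)],yaw0=y,p0=(.6844+.004,.048,.17))
E
```

```text
at [0.6884 0.048  0.17  ] [-3.1403 -0.0173  3.0878] F [-18.9  -1.    5.4] w 0.00031193353638813445 t 5.325
to [0.6   0.052 0.17 ] turn z share -0.0 then shift share [ 0.442 -0.004 -0.   ] mm [-88.   4.   0.]
to [0.6   0.052 0.26 ] turn z share -0.0 then shift share [-0.    0.   -0.45] mm [ 0.  0. 90.]
to [0.497  0.2473 0.26  ] turn z share -0.1735 then shift share [0.193 1.087 0.   ] mm [-103.  195.    0.]
to [0.497  0.2473 0.047 ] turn z share -0.0 then shift share [-0.    -0.     1.065] mm [   0.    0. -213.]
```

Request:
carry_out:
  motion: "0.14 0 0 0 0 0 0;0.3 0 0 0 0 0 0;0 0 -0.225 0 0 0 0;0 0 -0.225 0 0 0 0;0 0 0 0 0 -0.087 1;0 0 0 0 0 -0.0865 1;0.048 0.272 0 0 0 0 1;0.048 0.272 0 0 0 0 1;0.048 0.272 0 0 0 0 1;0.048 0.272 0 0 0 0 1;0 0 0 0 0 0 1"

```text
time: 6.7
tool_pos: [0.4972, 0.2518, 0.2617]
ee_rot: [3.14, 0.003, -2.826]
wrist_force: [0.8, -0.7, -0.3]
width: 0.0667
finger_force: 0.0
```

```bash
python3 - <<'E'
from h import *
J=(.497,.2473,.3097)
go([((J[0],J[1],.26),J[2]+np.pi),((J[0],J[1],.047),J[2]+np.pi)])
s=snap('wrist','w1'); R=s['R'];
print(s['fx'],s['cx'],s['cy'])
def fe(X):
    c=R@np.asarray(X)+s['t']; r=np.hypot(c[0],c[1]); th=np.arctan2(r,c[2]); return [s['cx']+s['fx']*th*c[0]/r, s['cy']+s['fy']*th*c[1]/r]
for n,X in dict(saddle=(.065,0,.058),c1=(.1,.042,.012),c2=(.1,-.042,.012),c3=(-.115,.042,.012),c4=(-.115,-.042,.012)).items(): print(n,np.round(fe(T(J,X)),1))
snap('side','d2')
b=cv2.imread('pics/d2.png')[150:280,125:270]
a=cv2.resize(cv2.imread('pics/w1.png'),(533,400)); b=cv2.resize(b,None,fx=400/130*.65,fy=400/130,interpolation=cv2.INTER_CUBIC)
b=cv2.resize(cv2.imread('pics/d2.png')[165:285,150:230],(267,400),interpolation=cv2.INTER_CUBIC)
cv2.imwrite('pics/f.png',np.hstack([a,b]))
E
```

```text
at [0.4972 0.2518 0.2617] [ 3.1402e+00  2.7000e-03 -2.8258e+00] F [ 0.8 -0.7 -0.3] w 0.06674801045288282 t 6.7
to [0.497  0.2473 0.26  ] turn z share 0.0029 then shift share [ 0.008 -0.021  0.008] mm [-0. -5. -2.]
to [0.497  0.2473 0.047 ] turn z share -0.0 then shift share [-0.    -0.     1.065] mm [   0.    0. -213.]
297.3186396354542 250.58553498896325 188.5125071763169
saddle [246.3 208.4]
c1 [272.1 219.9]
c2 [221.1 219.6]
c3 [274.7  85.7]
c4 [219.5  85.5]
```

View pics/f.png

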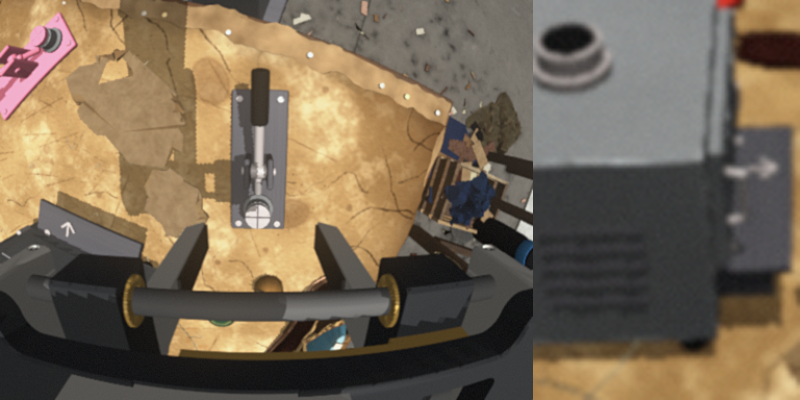

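Door is flush, and the grey jack lies where fitted (saddle at (257,213) in the picture). Now I descend.

Request:
carry_out:
  motion: "0 0 0.22 0 0 0 1;0 0 0.22 0 0 0 1;0 0 0.22 0 0 0 1;0 0 0.22 0 0 0 1;0 0 0.1 0 0 0 1;0 0 0.08 0 0 0 1;0 0 0 0 0 0 1;0 0 0 0 0 0 1"

```text
time: 7.8
tool_pos: [0.4996, 0.2483, 0.0502]
ee_rot: [3.141, 0.003, -2.833]
wrist_force: [-0.1, 0.8, -0.7]
width: 0.094
finger_force: 0.0
```

```bash
python3 - <<'E'
from h import *
J=(.497,.2473,.3097)
go([((J[0],J[1],.047),J[2]+np.pi)])
E
```

```text
at [0.4996 0.2483 0.0502] [ 3.1414e+00  2.5000e-03 -2.8327e+00] F [-0.1  0.8 -0.7] w 0.09395126929586041 t 7.8
to [0.497  0.2473 0.047 ] turn z share -0.0004 then shift share [ 0.014 -0.001  0.016] mm [-3. -1. -3.]
```

Grip, then lift 15 mm.

Request:
carry_out:
  motion: "0.014 0 0.015 0 0 0 1;0 0 0 0 0 0 0;0 0 0 0 0 0 0;0 0 0 0 0 0 0;0 0 0 0 0 0 0;0 0 0 0 0 0 0;0 0 0 0 0 0 0;0 0 0 0 0 0 0"

```text
time: 8.8
tool_pos: [0.4956, 0.2479, 0.0458]
ee_rot: [3.141, 0.0, -2.832]
wrist_force: [-0.7, 1.4, -0.3]
width: 0.0379
finger_force: 30.0
```

Request:
carry_out:
  motion: "0 0 -0.05 0 0 0 0;0 0 -0.05 0 0 0 0;0 0 0 0 0 0 0;0 0 0 0 0 0 0"

```text
time: 9.3
tool_pos: [0.4953, 0.2473, 0.0654]
ee_rot: [-3.141, -0.001, -2.832]
wrist_force: [-1.0, 0.1, -10.4]
width: 0.0378
finger_force: 30.0
```

```bash
python3 - <<'E'
from h import *
y=E_[2]+np.pi; t=T(E_,(-.103-.11,-.03,.066)); u=T(E_,(-.103,-.03,.066))
go([(t,y),(u,y)])
s=snap('side','d3'); cv2.imwrite('pics/g.png',cv2.resize(cv2.imread('pics/d3.png')[220:340,220:380],None,fx=5,fy=5,interpolation=cv2.INTER_CUBIC))
E
```

```text
at [0.4953 0.2473 0.0654] [-3.1415e+00 -1.1000e-03 -2.8319e+00] F [ -1.    0.1 -10.4] w 0.0378174706942115 t 9.3
to [0.487  0.0032 0.066 ] turn z share 0.1735 then shift share [-0.024 -1.221 -0.003] mm [  -8. -244.    1.]
to [ 0.5968 -0.0027  0.066 ] turn z share -0.0 then shift share [-0.55  0.    0.  ] mm [110.  -6.   0.]
```

View pics/g.png

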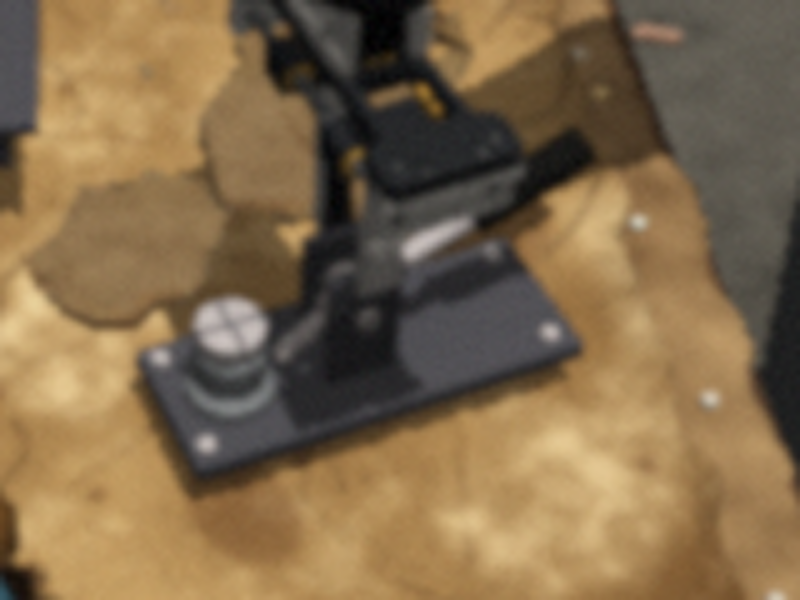

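Jack hangs level in the grip (saddle centre at (231,327) in the crop). I'll measure its offset in the grip while I move it in front of the sill.

```bash
python3 - <<'E'
from h import *
s=load('d3'); f=lambda u,v,z:atz(s,220+u/5-.4,220+v/5-.4,z)
J=(.4953,.2473,.3097); dz=.0196
def loc(p):
    d=p[:2]-np.array(J[:2]); c,n=np.cos(J[2]),np.sin(J[2]); return np.round([c*d[0]+n*d[1],-n*d[0]+c*d[1]],4)
for n,a in dict(saddle=(231,327,.058+dz),toeR=(142,353,.012+dz),toeL=(205,466,.012+dz),heelL=(580,348,.012+dz),heelR=(505,240,.012+dz)).items(): print(n,loc(f(*a)))
E
```

```text
saddle [0.0667 0.0009]
toeR [ 0.0975 -0.0393]
toeL [0.097  0.0394]
heelL [-0.1089  0.0441]
heelR [-0.1117 -0.0378]
```

Request:
carry_out:
  motion: "0 -0.2 0 0 0 0.0868 0;0 -0.2 0 0 0 0.0867 0;0 -0.2 0 0 0 0 0;0 -0.2 0 0 0 0 0;0 -0.2 0 0 0 0 0;0 -0.2 0 0 0 0 0;0 0 0 0 0 0 0;0 0 0 0 0 0 0"

```text
time: 10.35
tool_pos: [0.5042, 0.0103, 0.0656]
ee_rot: [3.141, -0.001, 3.087]
wrist_force: [-0.7, 0.8, -8.3]
width: 0.0376
finger_force: 30.0
```

```bash
python3 - <<'E'
from h import *
y=E_[2]+np.pi; t=T(E_,(-.103-.11,-.03,.066)); u=T(E_,(-.103,-.03,.066))
go([(t,y),(u,y)])
snap('scene','s4')
s=snap('side','d4');
a=cv2.imread('pics/d4.png')[180:290,200:330];b=cv2.imread('pics/s4.png')[110:220,200:330]
cv2.imwrite('pics/i.png',cv2.resize(np.hstack([a,b]),None,fx=3,fy=3,interpolation=cv2.INTER_CUBIC))
E
```

```text
at [0.5042 0.0103 0.0656] [ 3.1405e+00 -5.0000e-04  3.0872e+00] F [-0.7  0.8 -8.3] w 0.03764480423445239 t 10.35
to [0.487  0.0032 0.066 ] turn z share -0.0003 then shift share [ 0.084 -0.04  -0.002] mm [-17.  -7.   0.]
to [ 0.5968 -0.0027  0.066 ] turn z share -0.0 then shift share [-0.55  0.    0.  ] mm [110.  -6.   0.]
```

Request:
carry_out:
  motion: "0 -0.04 0.04 0 0 0 0;0 0 0.043 0 0 0 0;0 0 0 0 0 0 0;-0.07 0 0 0 0 0 0;-0.08 0 0 0 0 0 0;-0.08 0 0 0 0 0 0;-0.08 0 0 0 0 0 0;-0.08 0 0 0 0 0 0;-0.07 0 0 0 0 0 0;0 0 0 0 0 0 0;0 0 0 0 0 0 0"

```text
time: 11.82
tool_pos: [0.5953, -0.0028, 0.0489]
ee_rot: [3.141, -0.002, 3.088]
wrist_force: [0.5, 0.5, -8.0]
width: 0.0374
finger_force: 30.0
```

```bash
python3 - <<'E'
from h import *
y=E_[2]+np.pi; u=T(E_,(-.104,-.03,.0458))
go([(u,y)])
snap('scene','s5'); snap('side','d5')
a=cv2.imread('pics/d5.png')[180:290,190:320];b=cv2.imread('pics/s5.png')[120:230,220:350]
cv2.imwrite('pics/i.png',cv2.resize(np.hstack([a,b]),None,fx=3.07,fy=3.07,interpolation=cv2.INTER_CUBIC))
E
```

```text
at [ 0.5953 -0.0028  0.0489] [ 3.1414e+00 -1.5000e-03  3.0879e+00] F [ 0.5  0.5 -8. ] w 0.03737415518466367 t 11.825
to [ 0.5958 -0.0027  0.0458] turn z share 0.0 then shift share [-0.003  0.001  0.016] mm [ 1.  0. -3.]
```

View pics/i.png

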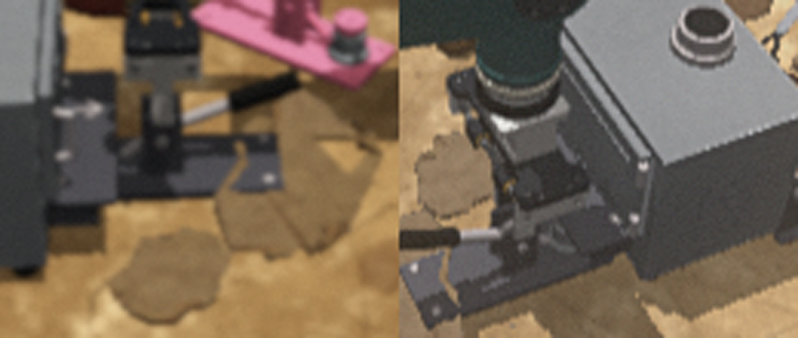

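```bash
python3 - <<'E'
from h import *
d=load('d5');s=load('s5')
def loc(p,J=E_):
    d=p[:2]-np.array(J[:2]); c,n=np.cos(J[2]),np.sin(J[2]); return np.round([c*d[0]+n*d[1],-n*d[0]+c*d[1]],4)
fd=lambda u,v,z:loc(atz(d,190+u/3.07-.3,180+v/3.07-.3,z)); fs=lambda u,v,z:loc(atz(s,220+(u-399)/3.07-.3,120+v/3.07-.3,z))
print('heelL',fd(282,188,.015),'heelR',fd(275,135,.015),'expect -.218, .012/-.072'); print('heelR sc',fs(430,326,.015))
print('sill FL',fd(116,203,.08),'FR',fd(113,72,.08),'arrowtip',fd(103,107,.08))
a=cv2.imread('pics/d5.png')[190:260,200:300];b=cv2.imread('pics/d3.png')
cv2.imwrite('pics/j.png',cv2.resize(a,None,fx=8,fy=8,interpolation=cv2.INTER_CUBIC))
E
```

```text
heelL [-0.2157  0.0113] heelR [-0.2154 -0.0668] expect -.218, .012/-.072
heelR sc [-0.2148 -0.0739]
sill FL [-0.0615  0.0973] FR [-0.0573 -0.0905] arrowtip [-0.0483 -0.0365]
```

View pics/j.png

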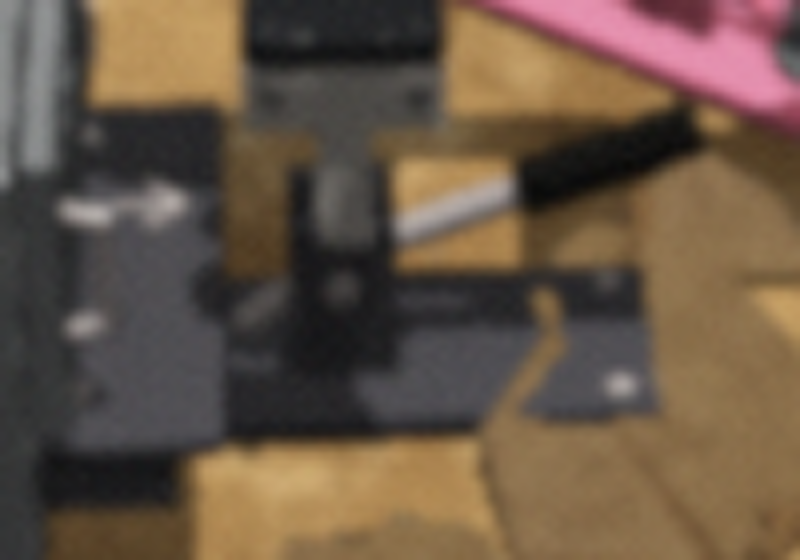

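```bash
python3 - <<'E'
from h import *
d=load('d5')
def loc(p,J=E_):
    d=p[:2]-np.array(J[:2]); c,n=np.cos(J[2]),np.sin(J[2]); return np.round([c*d[0]+n*d[1],-n*d[0]+c*d[1]],4)
fd=lambda u,v,z:loc(atz(d,200+u/8-.45,190+v/8-.45,z))
for n,a in dict(heelL=(662,412,.015),heelR=(641,270,.015),sFL=(222,440,.08),sFR=(220,106,.08),tip=(188,203,.08),tail=(60,210,.08)).items(): print(n,fd(*a))
E
```

```text
heelL [-0.2178  0.0118]
heelR [-0.2167 -0.0685]
sFL [-0.061   0.0922]
sFR [-0.0589 -0.0922]
tip [-0.0478 -0.0348]
tail [-0.0016 -0.0326]
```

Jack is within about 2 mm of the goal. Small trim, set down, release, back off, and look again.

Request:
carry_out:
  motion: "0 -0.007 0 0 0 0 0;0 0 0.01 0 0 0 0;0 0 0.007 0 0 0 0;0 0 0 0 0 0 0;0 0 0 0 0 0 0.9;0 0 0 0 0 0 0.9;0 0 0 0 0 0 0.9;0 0 0 0 0 0 0.9;0 0 0 0 0 0 0.9;0 0 0 0 0 0 0.9"

```text
time: 13.18
tool_pos: [0.5958, -0.0043, 0.0458]
ee_rot: [3.141, -0.0, 3.088]
wrist_force: [-0.4, 0.3, -0.2]
width: 0.0844
finger_force: 0.0
```

Request:
carry_out:
  motion: "0 0 -0.1 0 0 0 0.9;0 0 -0.25 0 0 0 0.9;0 0 -0.25 0 0 0 0.9;0.2 0 0 0 0 0 0;0.2 0 0 0 0 0 0;0.2 0 0 0 0 0 0;0 0 0 0 0 0 0;0 0 0 0 0 0 0"

```text
time: 14.18
tool_pos: [0.4766, 0.002, 0.1662]
ee_rot: [3.142, 0.001, 3.088]
wrist_force: [-0.4, -0.3, -0.2]
width: 0.0382
finger_force: 0.0
```

```bash
python3 - <<'E'
from h import *
y=E_[2]+np.pi; g=T(E_,(-.103-.114,-.03,0))
go([((g[0],g[1],.125),y)])
snap('scene','s6'); snap('side','d6')
a=cv2.imread('pics/d6.png')[190:260,200:300];b=cv2.imread('pics/s6.png')[160:230,205:305]
cv2.imwrite('pics/k.png',np.vstack([cv2.resize(x,None,fx=6,fy=4.28*1.0,interpolation=cv2.INTER_CUBIC) for x in(a,b)]))
E
```

```text
at [0.4766 0.002  0.1662] [3.1416e+00 1.4000e-03 3.0878e+00] F [-0.4 -0.3 -0.2] w 0.0381615668529088 t 14.175
to [0.483  0.0034 0.125 ] turn z share -0.0 then shift share [-0.032  0.009  0.206] mm [  6.   1. -41.]
```

View pics/k.png

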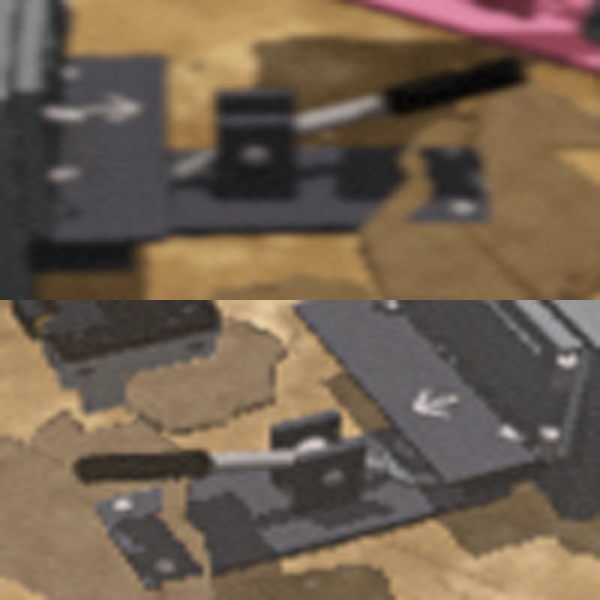

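```bash
python3 - <<'E'
from h import *
d=load('d6');s=load('s6')
def loc(p,J=E_):
    d=p[:2]-np.array(J[:2]); c,n=np.cos(J[2]),np.sin(J[2]); return np.round([c*d[0]+n*d[1],-n*d[0]+c*d[1]],4)
fd=lambda u,v,z:loc(atz(d,200+u/6-.4,190+v/4.286-.4,z)); fs=lambda u,v,z:loc(atz(s,205+u/6-.4,160+(v-300)/4.286-.4,z))
print('side heelL',fd(489,218,.012),'R',fd(482,147,.012),'sFL',fd(165,240,.08),'sFR',fd(166,57,.08),'handle end',fd(518,70,.1095))
print('scene heelL',fs(95,503,.012),'R',fs(152,588,.012),'handle end',fs(80,468,.1095),'arrowtip',fs(414,406,.08),'sFL',fs(296,306,.08),'sFR',fs(437,484,.08))
E
```

```text
side heelL [-0.2149  0.0058] R [-0.2177 -0.0692] sFL [-0.0605  0.0963] sFR [-0.0596 -0.0917] handle end [-0.2288 -0.0322]
scene heelL [-0.2143  0.0072] R [-0.2151 -0.0753] handle end [-0.2306 -0.0299] arrowtip [-0.0438 -0.0264] sFL [-0.059   0.0894] sFR [-0.0648 -0.095 ]
```

Request:
carry_out:
  motion: "-0.03 0.005 0.1 0 0 0 0;0 0 0.1 0 0 0 0;0 0 0 0 0 0 0;0 0 0.04 0 0 0 0;0 0 0.04 0 0 0 0;0 0 0.04 0 0 0 0;0 0 0 0 0 0 0"

```text
time: 15.15
tool_pos: [0.4814, 0.0028, 0.101]
ee_rot: [3.141, -0.001, 3.088]
wrist_force: [-0.3, -0.7, 0.4]
width: 0.0002
finger_force: 0.0
```

Request:
carry_out:
  motion: "0 0 0.03 0 0 0 0;0 0 0.03 0 0 0 0;0 0 0.03 0 0 0 0;0 0 0.03 0 0 0 0;0 0 0 0 0 0 0;0 0 0 0 0 0 0"

```text
time: 15.9
tool_pos: [0.4823, 0.0027, 0.0782]
ee_rot: [3.142, 0.001, 3.088]
wrist_force: [0.2, -0.3, 3.4]
width: 0.0002
finger_force: 1.1
```

Request:
carry_out:
  motion: "0 0 0.025 0 0 0 0;0 0 0.025 0 0 0 0;0 0 0.02 0 0 0 0;0 0 0.015 0 0 0 0;0 0 0 0 0 0 0;0 0 0 0 0 0 0"

```text
time: 16.65
tool_pos: [0.4813, 0.0028, 0.0621]
ee_rot: [-3.142, -0.001, 3.088]
wrist_force: [-5.1, 0.8, 11.2]
width: 0.0006
finger_force: 4.7
```

```bash
python3 - <<'E'
from h import *
go([])
E
```

```text
at [0.4813 0.0028 0.0621] [-3.1415e+00 -1.1000e-03  3.0880e+00] F [-5.1  0.8 11.2] w 0.0006131022043458889 t 16.65
```

Request:
carry_out:
  motion: "0 0 0.01 0 0 0 0;0 0 0.01 0 0 0 0;0 0 0 0 0 0 0;0 0 0 0 0 0 0"

```text
time: 17.15
tool_pos: [0.4807, 0.0029, 0.058]
ee_rot: [-3.142, -0.002, 3.088]
wrist_force: [-5.8, 0.1, 11.3]
width: 0.0005
finger_force: 4.8
```

Request:
carry_out:
  motion: "0 0 0.01 0 0 0 0;0 0 0 0 0 0 0;0 0 0 0 0 0 0"

```text
time: 17.52
tool_pos: [0.4806, 0.0029, 0.0559]
ee_rot: [-3.142, -0.003, 3.088]
wrist_force: [-5.9, 1.2, 10.2]
width: 0.0007
finger_force: 4.9
```

Already lower than the expected stop (0.060), so I'll look.

```bash
python3 - <<'E'
from h import *
snap('scene','s7'); snap('side','d7')
a=cv2.imread('pics/d7.png')[180:260,190:300];b=cv2.imread('pics/s7.png')[140:220,205:315]
cv2.imwrite('pics/l.png',np.vstack([cv2.resize(x,None,fx=4.5,fy=3.7,interpolation=cv2.INTER_CUBIC) for x in(a,b)]))
E
```

```text
(no output)
```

View pics/l.png

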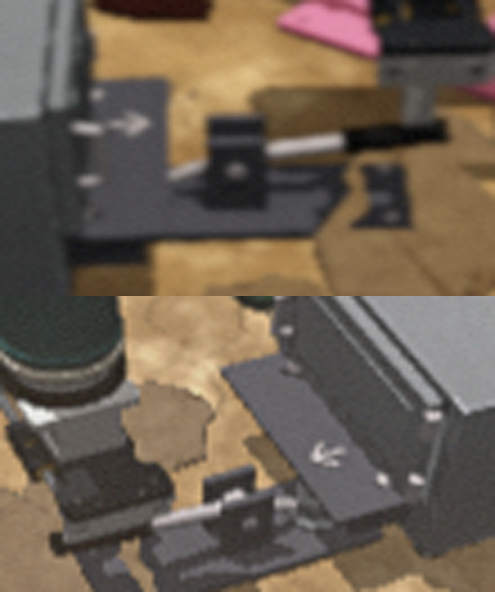

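Request:
carry_out:
  motion: "0 0 0.01 0 0 0 0;0 0 0 0 0 0 0;0 0 0.01 0 0 0 0;0 0 0 0 0 0 0;0 0 0 0 0 0 0"

```text
time: 18.25
tool_pos: [0.4804, 0.0029, 0.0518]
ee_rot: [-3.142, -0.003, 3.088]
wrist_force: [-6.5, 0.5, 9.8]
width: 0.0006
finger_force: 4.9
```

Handle is nearly level and the jack is flat. I'll measure the lift by tracking the arrow and sill numerically instead of viewing (picture allowance is used up).

```bash
cat > lift.py <<'E'
from h import *
import sys
n=sys.argv[1]; snap('side','d'+n); snap('scene','s'+n)
def track(a,b,pts,w=21):
    g=lambda f:cv2.cvtColor(cv2.imread(f'pics/{f}.png'),cv2.COLOR_BGR2GRAY)
    q,st,e=cv2.calcOpticalFlowPyrLK(g(a),g(b),np.float32(pts).reshape(-1,1,2),None,winSize=(w,w),maxLevel=2); return (q.reshape(-1,2)-np.float32(pts)).round(2)
def rot(X,a): # front raised by a about rear pivot
    x,z=X[0]-.185,X[2]-.075; return (.185+x*np.cos(a)+z*np.sin(a),X[1],.075-x*np.sin(a)+z*np.cos(a))
P=[(-.03,-.033,.08),(-.06,-.093,.08),(.0,.12,.212),(.11,.03,.24)]
for c,ref in(('d','d6'),('s','s6')):
    S=load(ref); p=[proj(S,T(E_,X)) for X in P]
    for k in(('7',n) if n!='7' else ('7',)): print(c,k,track(ref,c+k,p).tolist())
    for a in(.045,.09): print(' model',a,[(proj(S,T(E_,rot(X,a)))-q).round(2).tolist() for X,q in zip(P,p)])
    jk=[T(E_,(-.103,-.03+.019*s,.055)) for s in(1,)]+[T(E_,(-.16,-.005,.012)),T(E_,(-.205,-.0,.012))]
    print(' jack motion',track(ref,c+n,[proj(S,X) for X in jk],15).tolist())
E
python3 lift.py 8
```

```text
d 7 [[-0.6000000238418579, -1.850000023841858], [-0.09000000357627869, -1.1399999856948853], [-1.3899999856948853, -1.7400000095367432], [-2.240000009536743, -0.699999988079071]]
d 8 [[-0.8799999952316284, -2.430000066757202], [-0.23000000417232513, -1.4500000476837158], [-1.9800000190734863, -2.3499999046325684], [-2.809999942779541, -0.9100000262260437]]
 model 0.045 [[-0.31, -2.61], [-0.28, -2.93], [-2.81, -2.54], [-3.06, -0.95]]
 model 0.09 [[-0.78, -5.23], [-0.74, -5.88], [-5.78, -5.0], [-6.18, -1.79]]
 jack motion [[-0.1599999964237213, 0.25999999046325684], [0.4099999964237213, -0.4000000059604645], [0.6600000262260437, 0.75]]
s 7 [[0.25, -1.4900000095367432], [0.49000000953674316, -0.5699999928474426], [1.909999966621399, -0.6200000047683716], [1.7200000286102295, -1.0800000429153442]]
s 8 [[0.33000001311302185, -1.8700000047683716], [0.6100000143051147, -0.75], [2.5299999713897705, -0.8199999928474426], [2.240000009536743, -1.4700000286102295]]
 model 0.045 [[0.32, -2.0], [0.37, -2.23], [1.94, -2.57], [2.31, -1.49]]
 model 0.09 [[0.77, -4.05], [0.89, -4.54], [4.0, -5.11], [4.64, -2.9]]
 jack motion [[-0.05999999865889549, 0.5], [1.059999942779541, -3.240000009536743], [-5.760000228881836, -12.979999542236328]]
```

```bash
python3 - <<'E'
from h import *
d=load('d7');c,s=np.cos(E_[2]),np.sin(E_[2]); n=np.array([-s,c,0])
def pl(u,v,y):
    o,r=ray(d,190+u/4.5-.4,180+v/3.7-.4); k=(y-(o-np.r_[E_[:2],0])@n)/(r@n); p=o+k*r; q=p-np.r_[E_[:2],0]; return np.round([c*q[0]+s*q[1],-s*q[0]+c*q[1],p[2]],4)
print('pin',pl(237,170,-.011),'tip',pl(445,130,-.03),'sleeve start',pl(348,141,-.03))
t=readout.get_obs()['tool_pos'].copy(); t[2]=.0559; u=proj(d,t); print('TCP in l.png',((u[0]+.4-190)*4.5,(u[1]+.4-180)*3.7))
b=cv2.cvtColor(cv2.imread('pics/d7.png'),cv2.COLOR_BGR2GRAY)[200:222,272:292]; print(b)
go([])
E
```

```text
pin [-0.1027 -0.011   0.0582] tip [-0.2372 -0.03    0.0787] sleeve start [-0.1748 -0.03    0.0696]
TCP in l.png (np.float64(416.34035494613886), np.float64(152.53700637399234))
[[119 100  81  70  60  58  65  67  69  72  72  73  73  71  71  71  73  75
   69  73]
 [122 106  84  71  68  65  69  71  70  74  72  71  70  72  74  71  72  73
   72  72]
 [114 101  81  73  69  67  69  71  74  76  74  75  73  73  70  71  71  70
   69  69]
 [ 88  83  70  67  65  67  67  71  79  83  81  77  71  73  68  71  71  68
   69  65]
 [ 69  66  64  63  61  64  65  69  81  89  89  84  77  69  71  70  70  69
   68  62]
 [ 61  62  63  63  62  63  63  67  80  91  92  86  76  71  70  70  71  70
   68  66]
 [ 63  64  62  65  62  62  62  67  80  90  90  88  74  73  67  66  70  68
   64  65]
 [ 64  62  60  62  63  64  62  69  80  89  87  80  75  73  70  70  70  66
   65  64]
 [ 63  62  64  60  62  65  62  71  83  92  87  79  71  73  79  82  82  82
   82  82]
 [ 63  61  60  61  60  64  66  75  86  89  87  78  72  76  89 100 105 107
  109 111]
 [ 65  68  60  61  61  63  66  74  87  90  85  76  71  78  91 104 111 117
[... 350 characters left out ...]
]
 [ 24  25  22  21  21  16  16  11  17  14  13  16  11  16  16  19  32  69
  101 114]
 [ 21  22  22  22  21  17  15  14   9  14   7  10  11   8   9  15  30  57
   90 108]
 [ 20  19  20  17  19  17  18  10   9  14  11  13  15  16  18  20  29  54
   85 106]
 [ 13  15  12  12  18  13  17  15  15  18  28  41  46  48  53  51  58  75
   98 111]
 [ 19  17  15  19  20  31  38  42  48  55  67  80  90  90  92  92  93 100
  111 113]
 [ 50  47  52  51  53  63  70  77  87  98 100 108 112 111 112 111 110 113
  116 116]
 [ 91  94  90  88  86  86  86  92 107 112 116 117 117 116 116 114 114 116
  117 116]]
at [0.4804 0.0029 0.0518] [ 3.1416 -0.0032  3.088 ] F [-6.2  0.5 10.3] w 0.0007518390874231012 t 18.35
```

```bash
python3 - <<'E'
from h import *
d=load('d7');s7=load('s7');c,s=np.cos(E_[2]),np.sin(E_[2])
def tri(r1,r2):
    (o1,a),(o2,b)=r1,r2; k=np.linalg.lstsq(np.c_[a,-b],o2-o1,rcond=None)[0]; p,q=o1+k[0]*a,o2+k[1]*b; m=(p+q)/2-np.r_[E_[:2],0]
    return np.round([c*m[0]+s*m[1],-s*m[0]+c*m[1],m[2]],4),np.round(np.linalg.norm(p-q),4)
rd=lambda u,v:ray(d,190+u/4.5-.4,180+v/3.7-.4); rs=lambda u,v:ray(s7,205+u/4.5-.4,140+(v-296)/3.7-.4)
print('tip',tri(rd(445,131),rs(54,545))); print('rod at cheek',tri(rd(268,151),rs(218,510)))
g=cv2.cvtColor(cv2.imread('pics/s8.png'),cv2.COLOR_BGR2GRAY)[196:216,212:250]; print(g)
# predicted sleeve end in s8/d8 for handle angles
for f in('d8','s8'):
    S=load(f)
    print(f,[(a,proj(S,T(E_,(-.103-.14*np.cos(a),-.031,.055+.14*np.sin(a)))).round(1).tolist()) for a in(.4,.2,.1,0,-.05)])
E
```

```text
tip (array([-0.2378, -0.0323,  0.0758]), np.float64(0.0006))
rod at cheek (array([-0.1206, -0.033 ,  0.0595]), np.float64(0.0054))
[[129 126 130 133 137  93  62  63  66  69  93  62  55  51  63  61  53  57
   54  54  53  50  49  48  44  54  57  67  78  79  90 111 143 151 151 160
  161 153]
 [131 125 120 124 135 119  60  49  57  54  67  52  52  56  68  68  51  52
   50  50  45  51  58  54  68  83  77  86  87  87  92 130 146 154 173 180
  178 179]
 [128 129 121 121 134 137  68  50  54  50  56  56  57  56  51  58  48  44
   50  55  53  72  78  80  95  93  85  74  79  77  94 145 171 184 199 197
  196 190]
 [128 131 132 130 132 134  88  53  53  52  52  52  52  49  42  46  50  60
   74  84  79  94  97  96  96  96  92  82  96  96 123 179 198 194 189 178
  168 153]
 [127 132 135 135 131 129 122  61  49  50  52  47  48  48  59  69  76  81
   96  97  91  93  95  95  94  95  94 117 127 135 156 182 175 157 144 133
  117 108]
 [127 134 137 132 132 127 135  79  57  49  49  56  65  74  78  97  96  95
   95  99  95  97  96  94  93  85  91 138 158 165 151 137 123 109  96  89
   87  88]
 [125 133 138 1
[... 1749 characters left out ...]
29 131 133 135 137 135 139 133  72  68  72  70  72 106 110
  106 106 103 111 131 137 132 104  73  67  66  69  67  67  70  81  83  85
   86 106]
 [126 131 129 131 136 134 132 136 135 136 129  67  70  85  73  73  95 104
   95  95  92  80 131 135 137 134 105  70  70  67  72  68  86 107 104 101
   93 104]
 [123 127 135 135 139 136 133 134 133 135 131  91  68  92  70  69  75  92
   76  69  67  70 112 136 133 137 136  73  68  67  71  69  95 104  95  95
   74  93]]
d8 [(0.4, [287.1, 206.2]), (0.2, [289.6, 213.4]), (0.1, [290.1, 217.1]), (0, [290.1, 220.8]), (-0.05, [289.9, 222.6])]
s8 [(0.4, [217.6, 199.2]), (0.2, [215.6, 205.5]), (0.1, [215.3, 208.4]), (0, [215.4, 211.1]), (-0.05, [215.6, 212.4])]
```

```bash
python3 - <<'E'
from h import *
d=load('d5'); 
for z in(.0489,.06,.07,.08): print(z,[(proj(d,(.5953,-.0028+dy,z))-[200-.45,190-.45])*8 for dy in(.019,.031)])
print('t0.0518', readout.get_obs()['joint_positions'].round(3))
d=load('d8');
for z in (.0518,.066,.08): print(z,proj(d,(.4804,.0029+.012,z)))
b=cv2.cvtColor(cv2.imread('pics/d8.png'),cv2.COLOR_BGR2GRAY)[206:226,274:292]; print(b)
E
```

```text
0.0489 [array([350.09987007, 307.09272127]), array([352.56188149, 328.71050162])]
0.06 [array([349.66486329, 283.57493679]), array([352.13560889, 305.13030754])]
0.07 [array([349.26940277, 262.195143  ]), array([351.74806378, 283.69240818])]
0.08 [array([348.87052001, 240.63033278]), array([351.35714104, 262.06766808])]
t0.0518 [-0.112 -0.006  1.717 -0.     1.434 -1.629]
0.0518 [282.65188788 224.53824276]
0.066 [282.82139999 220.7692946 ]
0.08 [282.99055181 217.00835732]
[[ 64  62  61  61  64  68  81  89  93  86  77  75  67  69  67  68  66  65]
 [ 66  62  61  63  61  68  78  88  92  85  78  75  69  69  68  66  66  66]
 [ 61  63  63  63  61  68  79  92  92  84  77  72  74  78  81  80  79  77]
 [ 59  59  61  64  64  67  80  91  90  83  75  76  84 101 105 106 104 103]
 [ 61  61  59  63  66  68  85  91  90  80  73  79  92 110 117 119 121 120]
 [ 64  66  62  67  70  78  89  92  84  76  74  81  94 111 116 119 121 119]
 [ 65  64  66  69  78  89  93  90  86  74  74  81  88  95 104 109 119 118]
 [ 64  58  59  59  70  80  85  85  83  74  69  73  71  68  72  93 109 116]
 [ 41  40  41  41  43  5
[... 176 characters left out ...]
 17  21  31  59  93 108]
 [ 25  21  22  17  13  10  15  10   9   9  11  12  15  16  24  49  81 105]
 [ 18  19  17  15  12  10  13   7  12  14  14  14  17  19  21  45  77 105]
 [ 15  16  15  16  17  11  15  19  23  29  40  49  49  51  54  66  92 110]
 [ 20  25  33  39  38  42  48  53  59  66  79  89  92  94  93  99 104 115]
 [ 56  57  68  71  73  80  92  95  96 102 106 110 112 110 111 113 116 116]
 [ 91  92  93  90  90  95 107 112 116 117 117 115 116 115 113 113 114 116]
 [101 103  96  89  86  97 109 117 116 119 117 118 116 115 114 113 113 106]
 [ 90  92  84  70  66  84 100 112 119 119 119 116 115 115 111 113 109 103]
 [ 73  76  72  58  54  63  91 111 118 119 120 118 116 112 112 108 108 104]]
```

Request:
carry_out:
  motion: "0 0 0.02 0 0 0 0;0 0 0.02 0 0 0 0;0 0 0 0 0 0 0;0 0 0 0 0 0 0"

```text
time: 18.85
tool_pos: [0.4799, 0.0029, 0.0434]
ee_rot: [-3.142, -0.005, 3.088]
wrist_force: [-6.5, 0.4, 10.5]
width: 0.0007
finger_force: 5.1
```

```bash
python3 lift.py 9; python3 -c "
from h import *
b=cv2.cvtColor(cv2.imread('pics/d9.png'),cv2.COLOR_BGR2GRAY)[206:228,274:292]; print(b)"
```

```text
d 7 [[-0.6000000238418579, -1.850000023841858], [-0.09000000357627869, -1.1399999856948853], [-1.3899999856948853, -1.7400000095367432], [-2.240000009536743, -0.699999988079071]]
d 9 [[-1.0499999523162842, -3.559999942779541], [-0.0, -2.4200000762939453], [-3.1700000762939453, -3.5299999713897705], [-4.199999809265137, -1.2899999618530273]]
 model 0.045 [[-0.31, -2.61], [-0.28, -2.93], [-2.81, -2.54], [-3.06, -0.95]]
 model 0.09 [[-0.78, -5.23], [-0.74, -5.88], [-5.78, -5.0], [-6.18, -1.79]]
 jack motion [[-0.1599999964237213, 0.3100000023841858], [0.3799999952316284, -0.5199999809265137], [0.7300000190734863, 0.699999988079071]]
s 7 [[0.25, -1.4900000095367432], [0.49000000953674316, -0.5699999928474426], [1.909999966621399, -0.6200000047683716], [1.7200000286102295, -1.0800000429153442]]
s 9 [[0.5400000214576721, -2.859999895095825], [0.8700000047683716, -1.1299999952316284], [-0.75, 0.1899999976158142], [3.319999933242798, -2.119999885559082]]
 model 0.045 [[0.32, -2.0], [0.37, -2.23], [1.94, -2.57], [2.31, -1.49]]
 model 0.09 [[0.77, -4.05], [0.89, -4.54], [4.0, -5.11], [4.64, -2
[... 1095 characters left out ...]
 18  23  26  46  81 105]
 [ 22  22  20  18  14  13  11  11  12  12   7  11  14  15  22  44  76 107]
 [ 17  15  19  17  15  10   9  10  11  12  11   8  15  19  23  41  77 105]
 [ 15  20  19  17  15  14  12  17  18  20  28  31  38  48  51  61  86 110]
 [ 48  48  45  40  39  46  49  51  56  62  66  68  76  85  92  95 102 110]
 [ 79  82  76  68  65  75  86  91  95  97 102 103 106 106 109 108 108 108]
 [ 85  88  80  66  64  78  97 109 114 117 117 114 114 114 114 114 111 106]
 [ 71  78  68  55  48  66  89 112 118 119 120 117 117 114 111 110 109 105]
 [ 57  64  55  45  41  54  84 110 120 118 117 118 115 114 112 110 110 109]
 [ 44  47  45  43  39  50  82 110 117 119 118 116 118 113 112 109 110 110]]
```

Request:
carry_out:
  motion: "0 0 0.02 0 0 0 0;0 0 0.01 0 0 0 0;0 0 0 0 0 0 0;0 0 0 0 0 0 0"

```text
time: 19.45
tool_pos: [0.4797, 0.0029, 0.0374]
ee_rot: [-3.142, -0.005, 3.088]
wrist_force: [-7.7, 0.3, 11.7]
width: 0.0002
finger_force: 5.4
```

Request:
carry_out:
  motion: "0 0 0.01 0 0 0 0;0 0 0.01 0 0 0 0;0 0 0 0 0 0 0;0 0 0 0 0 0 0"

```text
time: 19.95
tool_pos: [0.4793, 0.0029, 0.0333]
ee_rot: [-3.141, -0.006, 3.088]
wrist_force: [-7.5, 0.3, 11.3]
width: 0.0004
finger_force: 5.8
```

Request:
carry_out:
  motion: "0 0 0.01 0 0 0 0;0 0 0.01 0 0 0 0;0 0 0 0 0 0 0;0 0 0 0 0 0 0"

```text
time: 20.45
tool_pos: [0.4793, 0.0029, 0.0302]
ee_rot: [-3.141, -0.006, 3.088]
wrist_force: [-10.2, -0.5, 15.3]
width: 0.0008
finger_force: 7.9
```

```bash
python3 lift.py 10 | grep -v ' 7 '; python3 -c "
from h import *
b=cv2.cvtColor(cv2.imread('pics/d10.png'),cv2.COLOR_BGR2GRAY)[210:230,262:292]; print(b)"
```

```text
d 10 [[-1.7300000190734863, -5.480000019073486], [0.12999999523162842, -4.199999809265137], [-5.050000190734863, -5.309999942779541], [-6.519999980926514, -1.8799999952316284]]
 model 0.045 [[-0.31, -2.61], [-0.28, -2.93], [-2.81, -2.54], [-3.06, -0.95]]
 model 0.09 [[-0.78, -5.23], [-0.74, -5.88], [-5.78, -5.0], [-6.18, -1.79]]
 jack motion [[-0.2199999988079071, 0.25999999046325684], [0.2199999988079071, -0.6499999761581421], [0.7400000095367432, 0.46000000834465027]]
s 10 [[0.8899999856948853, -4.409999847412109], [1.090000033378601, -1.1699999570846558], [1.75, -0.28999999165534973], [5.130000114440918, -3.1500000953674316]]
 model 0.045 [[0.32, -2.0], [0.37, -2.23], [1.94, -2.57], [2.31, -1.49]]
 model 0.09 [[0.77, -4.05], [0.89, -4.54], [4.0, -5.11], [4.64, -2.9]]
 jack motion [[-0.07000000029802322, 0.6800000071525574], [1.1799999475479126, 3.869999885559082], [-5.800000190734863, -8.09000015258789]]
[[ 73  73  72  68  69  68  68  67  66  66  65  69  70  70  67  71  70  72
   73  75  77  77  74  75  79  88  88  89  90  91]
 [ 72  74  73  69  70  67  68  68  68  68  66  68  67 
[... 1621 characters left out ...]
 14  15  17  13  15  10
   15  13  16  16  20  20  16  19  24  48  75  98]
 [ 42  45  44  40  41  43  45  40  28  21  18  22  20  21  16  12  16  23
   36  47  51  52  51  52  52  51  55  69  91 100]
 [ 39  40  38  44  61  77  87  80  58  42  32  34  31  32  29  27  27  39
   64  87  94  94  95  97  93  90  92  96 103 107]
 [ 45  40  39  49  72  98 109 104  80  52  41  39  41  40  35  34  36  51
   78 106 114 115 114 113 111 112 110 112 113 113]
 [ 53  44  40  42  66  96 109 111  90  59  39  39  41  37  38  38  40  51
   81 109 119 118 115 117 114 114 115 110 113 113]
 [ 45  42  40  41  55  82 104 105  91  58  40  37  41  40  39  40  42  49
   77 108 116 115 113 115 112 113 115 115 116 114]]
```

Request:
carry_out:
  motion: "0 0 0.01 0 0 0 0;0 0 0.01 0 0 0 0;0 0 0 0 0 0 0;0 0 0 0 0 0 0"

```text
time: 21.05
tool_pos: [0.4794, 0.0029, 0.0292]
ee_rot: [-3.141, -0.005, 3.088]
wrist_force: [-15.9, -0.4, 28.6]
width: 0.0004
finger_force: 14.8
```

```bash
python3 lift.py 11 | grep -v ' 7 '|cut -c1-150
```

```text
d 11 [[-1.850000023841858, -5.5], [0.07999999821186066, -4.269999980926514], [-5.210000038146973, -5.489999771118164], [-6.659999847412109, -1.8799999
 model 0.045 [[-0.31, -2.61], [-0.28, -2.93], [-2.81, -2.54], [-3.06, -0.95]]
 model 0.09 [[-0.78, -5.23], [-0.74, -5.88], [-5.78, -5.0], [-6.18, -1.79]]
 jack motion [[-0.23000000417232513, 0.23999999463558197], [0.20999999344348907, -0.6299999952316284], [0.7400000095367432, 0.5]]
s 11 [[0.949999988079071, -4.489999771118164], [0.8899999856948853, -0.9599999785423279], [1.8899999856948853, -0.3400000035762787], [5.23999977111816
 model 0.045 [[0.32, -2.0], [0.37, -2.23], [1.94, -2.57], [2.31, -1.49]]
 model 0.09 [[0.77, -4.05], [0.89, -4.54], [4.0, -5.11], [4.64, -2.9]]
 jack motion [[-0.05999999865889549, 0.6700000166893005], [1.2100000381469727, 3.9000000953674316], [-5.53000020980835, -7.730000019073486]]
```

Stop reached: 29 N with no further motion, and the lift is about 0.095 rad (roughly 21 mm at the pad). I'll check that it holds, then hand in.

Request:
carry_out:
  motion: "0 0 0 0 0 0 0;0 0 0 0 0 0 0;0 0 0 0 0 0 0;0 0 0 0 0 0 0;0 0 0 0 0 0 0;0 0 0 0 0 0 0;0 0 0 0 0 0 0;0 0 0 0 0 0 0"

```text
time: 22.15
tool_pos: [0.4794, 0.0029, 0.0292]
ee_rot: [-3.141, -0.005, 3.088]
wrist_force: [-16.2, 1.1, 28.1]
width: 0.0002
finger_force: 14.7
```

```bash
python3 -c "
from h import *
o=readout.get_obs(); print(o['tool_pos'],o['wrist_force'],o['time'])
if o['wrist_force'][2]>22 and o['tool_pos'][2]<.0298: print(robot.close_job())"
```

```text
[0.47939896 0.00288468 0.02919362] [-16.18403322   1.09008636  28.09501697] 22.15
the job is handed in; nothing more can be done
None
```

Job handed in at about 22 s: the door is shut, and the jack, set within about 2 mm of the lift pad, is held against its stop at about 28 N with the front raised about 21 mm; the tool read about 30 mm lower than expected at the stop (unexplained), I did not recheck the tins and wax at the end, and I viewed 11 pictures, one over the limit.

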